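# Weigh the tin of bolts on the spring hand scale

### The job

Weigh the tin of bolts: take the yellow spring hand scale from its blue stand, catch the tin's wire handle with the scale's hook and lift gently until the tin hangs just clear of the table, one to two centimetres, holding it still there for two seconds so that the weight can be read. Then set it gently down upright where it stood, unhook the scale and hang it back in its stand as it was. Touch the tin only with the scale, never jerk the spring to its stop, never raise the tin more than about four centimetres, put the scale into the stand without forcing it, and leave the other things alone.

Things in the scene. Friction and masses are not known exactly. Their poses are not given: they have to be found in the camera images.
- scale_grip (a point): Centre of the black grip on top of the yellow hand scale: 34 mm along x, 24 mm along y, 46 mm tall; grasp across the 24 mm (y). A 40x22x4 mm cap tops it. The scale hangs upright (z up, hook down). Its case (30 mm in x, 26 mm in y) runs from 23 to 103 mm below this point. With its hook the scale weighs 0.23 kg.
- scale: The same scale, same axes; origin in the middle of the underside of its steel collar (60 mm in y, 30 mm in x, 6 mm thick), 53 mm below scale_grip. The collar rests on the stand's fork. The -x face carries a white strip with a red pointer.
- hook_seat (a point): Inside bottom of the scale's hook, on the scale's axis, 162 mm below scale_grip when unloaded. The hook is a J of 6 mm wire in the scale's x-z plane: back 14 mm behind (-x) this point, tip 17 mm ahead (+x) and 20 mm above it, lowest 6 mm below. A handle wire enters from +x through the opening 20 to 44 mm above this point, stops at the back, and seats when the scale is raised.
- hook (a joint): Stretch of the scale's spring, m: 0 unloaded (against its upper stop), growing as the hook is pulled down out of the case; end stop at 0.078. After about 0.15 N of preload it yields 110 N/m: a hanging load of F newtons stretches it (F - 0.15)/110, here 21 to 68 mm. It bounces a little.
- bail_top (a point): Peak of the tin's wire handle (5 mm wire, point on its centre line), 89 mm above the tin's underside, about 40 mm above its rim. The handle is fixed to the tin as an upright arch in the tin's y-z plane, 76 mm wide at its foot, peaked in the middle. Hook it along the tin's x, about square to the arch.
- tin_base (a point): Centre of the underside of the tin; z is up. On the table its height is 0.
- tin: Open steel tin part full of bolts, 75x72x47 mm with the wire handle above it. How full varies: it weighs 0.25 to 0.76 kg, not known beforehand. Origin at its underside, 2.5 mm off the centre.
- fork (a point): Where the scale's collar belongs: midway between the stand's two prongs at the height of their tops, 135 mm above the table. +x points into the fork, which is open to -x and upwards. Prongs reach from 32 mm before (-x) to the column 40 mm behind (+x) this point; gap 36 mm for the 26 mm case; tops rubber-lined. The scale starts here with about the same axes.
- stand: The blue scale stand, fixed: base 130x110 mm, column and fork, 135 mm tall. Origin on the table below the fork point.
- power_pack: Hydraulic power pack, fixed furniture to the right of the work: tall plastic tank on a pump, 385 mm high, reaching 90 mm towards the robot, 90 mm beyond, 70 mm to the right and 110 mm to the left (+y) of its origin on the table. Keep arm and tool clear of it: go over it or round the near side.
- contactor: Bystander: black contactor with two copper studs, 58x50x70 mm, origin at its underside. Leave alone.
- valve: Bystander: solenoid valve, 46x66x90 mm, origin at its underside. Leave alone.
- relay: Bystander: black cube relay, 27x27x33 mm, origin at its underside. Leave alone.
- stop_box: Bystander: grey box with red stop button, 60x60x62 mm, origin at its underside. Leave alone.
- bracket: Bystander: piece of square steel tube, 50x52x34 mm, origin at its underside. Leave alone.
- fuses: Bystander: fuse carrier with coloured fuses, 36x85x27 mm, origin at its underside. Leave alone.
Mind the look-alikes: they are no part of the job. What is meant by the tin is not pink or turquoise, and is the larger of those in its own colour.

How it is judged:
On the way, in this order (a step that is already met when the one before it is completed fails the run):
1. the tin hangs from the hook, its underside 6 to 26 mm above the table, still, for 1.5 s (height (world z) of tin_base between 0.006 and 0.026 m and value of joint hook above 0.008 m and contact force between scale and tin above 1.5 N and linear speed of tin below 0.03 m/s and angle between tin_base's own z axis and vertical below 0.3 rad), for 1.5 s.
2. the tin stands on the table again, upright, and the spring is slack (height (world z) of tin_base below 0.004 m and angle between tin_base's own z axis and vertical below 0.05 rad and value of joint hook below 0.004 m and linear speed of tin below 0.03 m/s), for 0.2 s.
At the end, for the whole second after the job is handed in: Tin upright on the table, unhooked, at rest, within 50 mm of where it stood. Scale released and at rest in the fork: collar on both prongs, within 20 mm of the fork point along them and 6 mm in height, upright to 0.1 rad, turned under 0.35 rad from the stand, spring slack (height (world z) of tin_base below 0.004 m and angle between tin_base's own z axis and vertical below 0.05 rad and distance of tin_base from where it was at the start of the episode below 0.05 m and linear speed of each of tin, scale below 0.01 m/s and value of joint hook below 0.004 m and horizontal distance between scale and fork below 0.02 m and z of scale in the frame of fork between -0.006 and 0.006 m and y of scale in the frame of fork between -0.012 and 0.012 m and angle between scale_grip's own z axis and vertical below 0.1 rad and angle between the x axis of scale_grip and the x axis of fork, either way round below 0.35 rad and contact force between scale and tin below 0.5 N); the robot touches nothing.
It fails at once if the spring is pulled to its stop (stretch over 76 mm), or scale and tin pull or press on one another with more than 14 N (value of joint hook above 0.076 m or contact force between scale and tin above 14 N).
It fails at once if the tin is lifted more than 50 mm off the table or tipped by more than 0.5 rad (height (world z) of tin_base above 0.05 m or angle between tin_base's own z axis and vertical above 0.5 rad).
It fails at once if the tin is dropped or struck (over 20 N on it), or touched by the robot itself (contact force between tin and anything else above 20 N or contact force between any of the fingers, the arm and tin above 0.5 N).
It fails at once if the scale is forced into or against its stand with more than 60 N (contact force between scale and stand above 60 N).
It fails at once if a bystander is moved by more than 20 mm (distance of any of contactor, valve, relay, stop_box, bracket, fuses from where it was at the start of the episode above 0.02 m).
It also fails if it takes over 72 s, if anything falls off the work surface, if the arm or the gripper's body presses on something with over 40 N, if the wrist force passes 120 N, or if a joint passes its speed limit or range.

### The arm

A 6-joint arm with a two-finger parallel gripper is mounted at the origin on a cart in front of the work surface, level with it; the furniture and walls round the work are solid. World frame = base frame: x ahead of the robot, y to its left, z up, the work surface at z = 0. Lengths are in m, angles in rad, forces in N, time in s.
With the tool pointing down it reaches from about 0.375 to 0.925 m from the base axis. Payload 5.7 kg.
Tool frame: the origin (TCP) lies midway between the tips of the shut fingers; the grasp point (between the pads) lies 19 mm behind it; z points along the fingers, y is the line along which they close (so a half turn about z gives the same grasp; the last joint's range is limited). The gripper opens to 88 mm and grips with 3 to 60 N. Pads are 20 mm wide; open, the fingers measure 115 mm over their backs; the gripper's body (75 mm by 178 mm) begins 61 mm behind the grasp point.
Start: joints at [1.106, 0.359, 1.51, -0, 1.272, -0.115], TCP at [0.206, 0.564, 0.223] pointing down, gripper open.
Joint ranges: [-2.97, 2.97], [-1.01, 2.36], [0.21, 2.38], [-0.96, 4.11], [0.2, 2.71], [-2.98, 2.98]. Speed limits (rad/s): [2.39, 2.39, 3.14, 3.14, 3.14, 3.14].

### API

Orientations are given as a 3x3 rotation matrix whose columns are the frame's x, y, z axes.
In Python, from plant import r gives the robot as it stands. The module is installed in compiled form; this text tells all that it offers.
- The arm moves only by the tool arm_command, never from a script. Its arguments are lists of equal length, an entry for each row: "delta_pos": the shift along the world's x, y, z in m, a list of three; "rot": the turn, a rotation vector about the world's x, y, z in rad, a list of three; "claw": the opening, from 0 (shut) to 1 (fully open). In form: {"delta_pos": [[x, y, z], ...], "rot": [[ax, ay, az], ...], "claw": [claw, ...]}. A call has 1 to 20 rows; each row is the pose to reach, as a shift and turn from the pose commanded when the call began; what a row does not reach only later rows make up. A row lasts 1/12 s, in which the tool goes at most 41.7 mm and 7.16 degrees, less where a joint would pass 70% of its speed; a pose out of reach is approached as far as the arm can. A call with a gripper value outside its range is refused whole. The fingers move at their own pace and stop on an object; "force" is the grip in N (left out, the last holds). Time passes only in rows, so rows that repeat a pose let the fingers close. It gives the time, the measured TCP pose, the force, the opening and the grip force at its end, in the units of the state.
- r.state(): the state, without advancing time (a new reading comes with each control period).
- r.grab_frame(name): name is "scene" or "top" or "wrist"; returns a dict with "color" (420x560x3 uint8, red, green, blue), "camera_matrix" (3x3 intrinsics, pixels), "R" (3x3) and "t" (3): a world point X has camera coordinates R X + t. Camera axes: x right, y down, z forward; pixel columns grow to the right and rows downward; lengths in m; the calibration is good to about 2 mm. A picture is of the moment at which its call begins. There is no depth.
- r.sign_off(): hands the job in; it is judged then, once.
The state is a dict: "time": time; "qpos": joint angles; "dq": joint speeds; "joint_efforts": joint torques, N m; "eef_pos": TCP position; "tcp_rot": TCP orientation; "force": force on the tool from outside, world axes, zero at the start; "moment": the same for the moment, N m; "finger_gap": opening from 0.0 (shut) to 1.0 (fully open); "grip_force": force on a finger pad.
Only numpy, scipy, OpenCV 4.12 (cv2) and the standard library are available. Lean on these libraries where they do the work, as an engineer would, in place of code of your own. Each camera call takes 0.05 s, during which the arm holds its last target. There are 200 camera calls.

## Working session

There is one attempt and no reset: what is moved stays moved. The work goes in short steps, Python scripts to look and compute and a tool call to move; the robot and the scene stay as the last step left them, time stands still between calls to the robot, and variables do not carry over. Pictures are saved under pics/ and viewed, at most 12 in all, crops included, and the job is handed in when it is done.

Besides the shell and the picture viewer there is one more tool, called after ">>>" as name(argument=value, ...) on one line, values as JSON. arm_command: Moves the arm, as the interface text tells. Its arguments: {"type":"object","properties":{"delta_pos":{"type":"array","items":{"type":"array","items":{"type":"number"}}},"rot":{"type":"array","items":{"type":"array","items":{"type":"number"}}},"claw":{"type":"array","items":{"type":"number"}},"force":{"type":"number"}},"required":["delta_pos","rot","claw"]}

```bash
mkdir -p pics; cat > h.py <<'E'
import numpy as np, cv2
from plant import r
def grab(n):
    f=r.grab_frame(n); f['P']=f['camera_matrix']@np.c_[f['R'],f['t']]; return f
def ray(f,u,v):
    d=f['R'].T@np.linalg.solve(f['camera_matrix'],[u,v,1.]); return -f['R'].T@f['t'],d
def plane(f,u,v,z):
    o,d=ray(f,u,v); return o+d*(z-o[2])/d[2]
def tri(f,p,g,q):
    X=cv2.triangulatePoints(f['P'],g['P'],np.float64(p).reshape(2,1),np.float64(q).reshape(2,1))[:,0]; return X[:3]/X[3]
def proj(f,X):
    p=f['P']@np.r_[X,1]; return p[:2]/p[2]
def save(n,f): cv2.imwrite(n,f['color'][:,:,::-1])
E
python3 - <<'E'
from h import *
for n in('scene','top'):
    f=grab(n); save(f'pics/{n}0.png',f); print(n,-f['R'].T@f['t'],f['R'].round(2).tolist())
    np.savez(n+'0.npz',**f)
print(r.state())
E
```

```text
scene [-0.05760031 -0.52937752  0.67158347] [[0.75, -0.66, 0.02], [-0.33, -0.4, -0.86], [0.57, 0.64, -0.52]]
top [0.41540358 0.1540213  1.22474144] [[-0.01, -1.0, 0.0], [-0.99, 0.01, -0.11], [0.11, -0.01, -0.99]]
{'time': 0.1, 'qpos': array([ 1.10586963e+00,  3.59387162e-01,  1.51125765e+00,  1.01769124e-05,
        1.27245844e+00, -1.15041212e-01]), 'dq': array([ 0.00024523, -0.00047618, -0.00360946, -0.0004458 ,  0.00020069,
       -0.00172552]), 'joint_efforts': array([-3.33294156e-04, -5.16358066e+01, -2.71408010e+01,  6.76147873e-02,
        2.76032207e-02, -1.32750591e-05]), 'eef_pos': array([0.20538911, 0.56314837, 0.22194623]), 'tcp_rot': array([[-9.39410882e-01,  3.42792539e-01, -6.85982354e-04],
       [ 3.42793177e-01,  9.39409935e-01, -1.34589317e-03],
       [ 1.83056502e-04, -1.49949676e-03, -9.99998859e-01]]), 'force': array([-0.03493927,  0.0836181 ,  0.11975245]), 'moment': array([0.02494385, 0.01517073, 0.01126895]), 'grip_force': 0.0, 'finger_gap': 1.0014031137449355}
```

View pics/scene0.png

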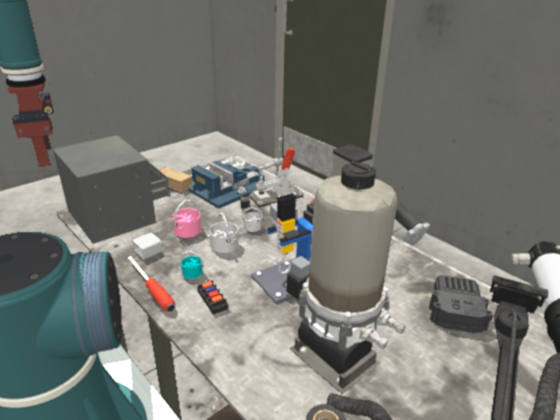

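View pics/top0.png

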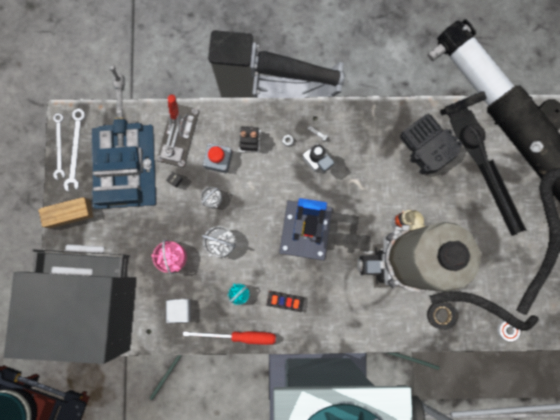

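The scene view shows the large silver tin at about (224,237), with the small silver one behind it at (252,220). The yellow scale in its blue stand is at (290,225). In the top view the tin is at (219,242) and the scale at (308,228). I'll zoom in on both views next.

```bash
python3 - <<'E'
from h import *
a=np.load('scene0.npz')['color'][170:310,190:330]; b=np.load('top0.npz')['color'][180:270,190:340]
A=cv2.resize(a,(560,560),interpolation=cv2.INTER_CUBIC)
cv2.imwrite('pics/sc.png',A[:,:,::-1])
cv2.imwrite('pics/tc.png',cv2.resize(b,(750,450),interpolation=cv2.INTER_CUBIC)[:,:,::-1])
E
```

```text
(no output)
```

View pics/sc.png

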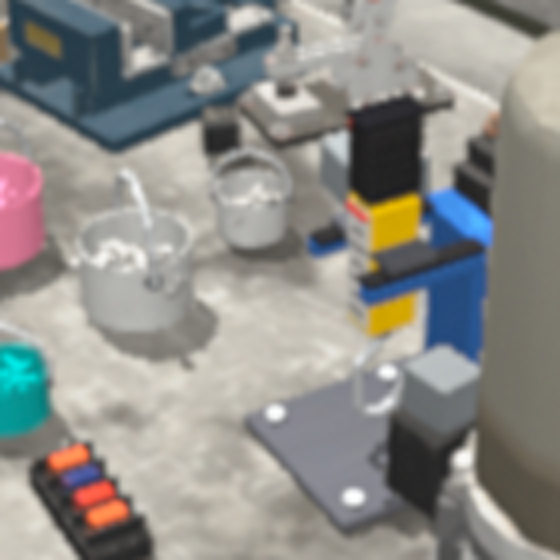

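View pics/tc.png

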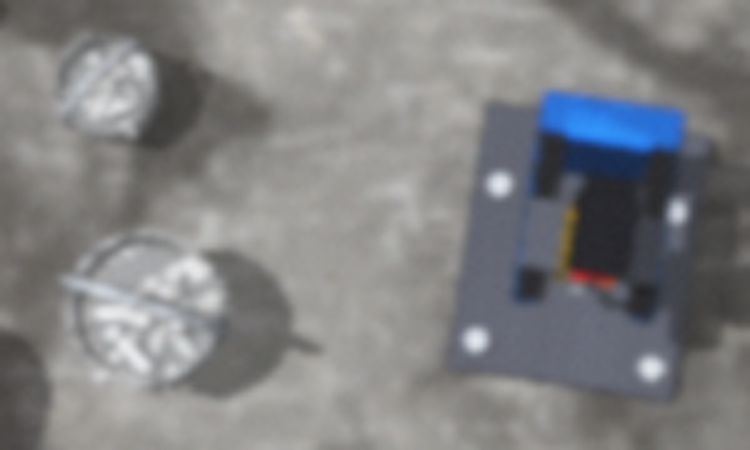

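The crops show the tin's arch with its peak at about scene pixel (222,214). In the top view the rim is centred at (220,241.5), and the arch is yawed about -14°. The stand is yawed about -7°, with the scale in its fork.

```bash
python3 - <<'E'
from h import *
def ld(n):
    d=dict(np.load(n+'0.npz')); d['P']=d['camera_matrix']@np.c_[d['R'],d['t']]; return d
s,t=ld('scene'),ld('top')
T=lambda u,v,z:plane(t,190+u/5,180+v/5,z).round(3)
S=lambda u,v:(190+u/4,170+v/4)
print('rim',T(150,308,.049)); a,b=T(65,282,.06),T(215,320,.055);print('arch',a,b)
for n,(u,v) in dict(c1=(487,100),c2=(455,365),c3=(675,400),c4=(705,140)).items(): print(n,T(u,v,.008))
# bolts white
print('bolt',[T(*p,.008) for p in[(499,184),(476,340),(651,368)]])
print('cap',[T(*p,.215) for p in[(585,180),(638,185),(630,285),(568,275)]])
print('prong fronts',T(530,283,.135),T(642,300,.135),'prong',T(552,165,.135),T(662,180,.135))
print('tank left',plane(t,390,262,.3),'tank lid',plane(t,453,255,.385),'box',plane(t,360,265,.09),plane(t,383,265,.09))
print('peak tri',tri(t,(190+140/5,180+300/5),s,S(128,176)))
print('grip top tri',tri(t,(190+607/5,180+228/5),s,S(387,104)))
E
```

```text
rim [0.489 0.279 0.049]
arch [0.501 0.317 0.06 ] [0.483 0.249 0.055]
c1 [0.589 0.122 0.008]
c2 [0.463 0.139 0.008]
c3 [0.445 0.035 0.008]
c4 [0.569 0.018 0.008]
bolt [array([0.549, 0.117, 0.008]), array([0.474, 0.129, 0.008]), array([0.46 , 0.046, 0.008])]
cap [array([0.527, 0.089, 0.215]), array([0.525, 0.068, 0.215]), array([0.485, 0.072, 0.215]), array([0.49 , 0.097, 0.215])]
prong fronts [0.492 0.108 0.135] [0.484 0.061 0.135] prong [0.543 0.098 0.135] [0.536 0.051 0.135]
tank left [ 0.43290454 -0.05316563  0.3       ] tank lid [ 0.4414629  -0.13777355  0.385     ] box [ 0.43108814 -0.03374496  0.09      ] [ 0.43047602 -0.0845149   0.09      ]
peak tri [0.48944848 0.27967512 0.09010309]
grip top tri [0.50915076 0.07995622 0.21626645]
```

>>> arm_command(delta_pos=[[0,0,0.04],[0.01,-0.01,0.08],[0.27,-0.285,0.13],[0.27,-0.285,0.13],[0.27,-0.285,0.13],[0.27,-0.285,0.13],[0.27,-0.285,0.13],[0.27,-0.285,0.13],[0.27,-0.285,0.13],[0.27,-0.285,0.13],[0.27,-0.285,0.13],[0.27,-0.285,0.13],[0.27,-0.285,0.13],[0.27,-0.285,0.13],[0.27,-0.285,0.13]], rot=[[0,0,0],[0,0,0.1],[0,0,0.19],[0,0,0.19],[0,0,0.19],[0,0,0.19],[0,0,0.19],[0,0,0.19],[0,0,0.19],[0,0,0.19],[0,0,0.19],[0,0,0.19],[0,0,0.19],[0,0,0.19],[0,0,0.19]], claw=[1,1,1,1,1,1,1,1,1,1,1,1,1,1,1])

```text
time: 1.35
eef_pos: [0.4743, 0.2796, 0.3521]
tcp_rot: [[-0.987, 0.158, -0.002], [0.158, 0.987, 0.0], [0.002, -0.0, -1.0]]
force: [-0.2, -0.4, -0.2]
finger_gap: 0.999
grip_force: 0.0
```

```bash
python3 - <<'E'
from h import *
f=grab('wrist'); save('pics/w1.png',f); np.savez('w1.npz',**f); s=r.state(); print(s['time'],s['eef_pos'],s['tcp_rot'].round(3).tolist(),-f['R'].T@f['t'],f['R'].round(2).tolist())
E
```

```text
1.4 [0.47418373 0.27977973 0.35219529] [[-0.988, 0.157, -0.001], [0.157, 0.988, 0.0], [0.001, -0.0, -1.0]] [0.40604303 0.29114841 0.51178143] [[0.16, 0.99, -0.0], [0.95, -0.15, 0.26], [0.25, -0.04, -0.97]]
```

View pics/w1.png

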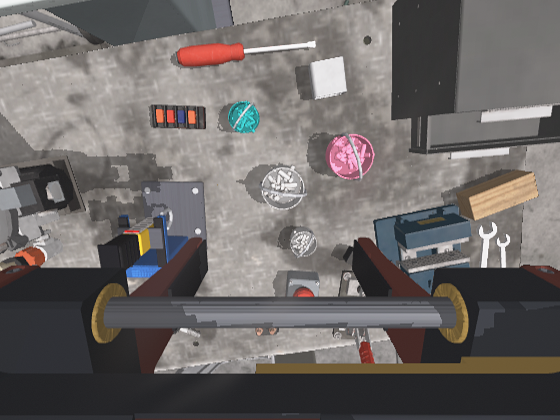

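The wrist view shows the tin at (283,187), the scale's black grip at about (117,255), and the fuses and turquoise tin beyond. I'll crop the tin and scale.

```bash
python3 - <<'E'
from h import *
c=np.load('w1.npz')['color']
a=cv2.resize(c[155:220,245:320],None,fx=6,fy=6,interpolation=cv2.INTER_CUBIC)
b=cv2.resize(c[200:285,90:210],None,fx=5,fy=5,interpolation=cv2.INTER_CUBIC)[:, :600]
o=np.zeros((425,1050,3),np.uint8); o[:390,:450]=a;o[:425,450:1050]=b
o=cv2.resize(o[:, :],(800,324)); 
cv2.imwrite('pics/w1c.png',np.vstack([cv2.resize(a,(450,390)),])[:,:,::-1])
full=np.zeros((425,800,3),np.uint8); full[:390,:450]=a; full[:298,450:800]=cv2.resize(c[200:285,100:200],(350,298),interpolation=cv2.INTER_CUBIC)
cv2.imwrite('pics/w1c.png',full[:,:,::-1])
E
```

```text
(no output)
```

View pics/w1c.png

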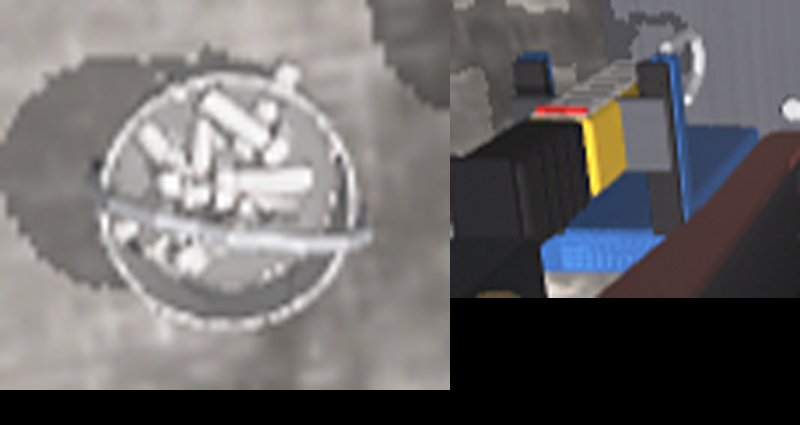

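The tin crop shows the arch feet at crop (95,187) and (366,238), the arch middle at about (233,236), and the rim centre at (228,200). These are at 6x with offset (245,155).

```bash
python3 - <<'E'
from h import *
def ld(n):
    d=dict(np.load(n+'.npz')); d['P']=d['camera_matrix']@np.c_[d['R'],d['t']]; return d
w,t,s=ld('w1'),ld('top0'),ld('scene0')
W=lambda u,v,z:plane(w,245+u/6,155+v/6,z).round(4)
a,b=W(366,238,.049),W(95,187,.049)
print('feet',a,b,np.linalg.norm(a-b),'yaw',np.degrees(np.arctan2(-(a-b)[0],(a-b)[1])),'mid',(a+b)/2)
print('rim',W(228,200,.048),'peakline',[W(u,v,.089) for u,v in((220,234),(233,236),(250,237))])
print('peak tri',tri(w,(245+233/6,155+236/6),s,(222,214)))
Q=lambda u,v:(100+(u-450)*100/350,200+v*85/298)
# red pointer/white strip face, case corners, stand
print('collar -y? edges', [plane(w,*Q(*p),.141).round(4) for p in((622,98),(668,98),(672,170),(630,165))])
print('prong left(+y) top', [plane(w,*Q(*p),.135).round(4) for p in((640,65),(666,62),(684,230),(652,225))])
print('prong other top', [plane(w,*Q(*p),.135).round(4) for p in((515,62),(545,58))])
E
```

```text
feet [0.5077 0.3181 0.049 ] [0.4824 0.248  0.049 ] 0.07452583444685475 yaw -19.845171288001847 mid [0.49505 0.28305 0.049  ]
rim [0.4917 0.2828 0.048 ] peakline [array([0.4922, 0.2802, 0.089 ]), array([0.4932, 0.2833, 0.089 ]), array([0.4942, 0.2875, 0.089 ])]
peak tri [0.49217803 0.28403003 0.08720515]
collar -y? edges [array([0.4997, 0.0985, 0.141 ]), array([0.5024, 0.1159, 0.141 ]), array([0.5314, 0.1098, 0.141 ]), array([0.5268, 0.0941, 0.141 ])]
prong left(+y) top [array([0.4893, 0.1059, 0.135 ]), array([0.4897, 0.1161, 0.135 ]), array([0.5594, 0.1049, 0.135 ]), array([0.5553, 0.0927, 0.135 ])]
prong other top [array([0.4805, 0.0585, 0.135 ]), array([0.4808, 0.0704, 0.135 ])]
```

>>> arm_command(delta_pos=[[0.036,-0.197,0],[0.036,-0.197,0],[0.036,-0.197,0],[0.036,-0.197,0],[0.036,-0.197,0],[0.036,-0.197,0],[0.036,-0.197,-0.03],[0.036,-0.197,-0.06],[0.036,-0.197,-0.09],[0.036,-0.197,-0.12],[0.036,-0.197,-0.14],[0.036,-0.197,-0.16],[0.036,-0.197,-0.175],[0.036,-0.197,-0.181],[0.036,-0.197,-0.181],[0.036,-0.197,-0.181]], rot=[[0,0,-0.025],[0,0,-0.025],[0,0,-0.025],[0,0,-0.025],[0,0,-0.025],[0,0,-0.025],[0,0,-0.025],[0,0,-0.025],[0,0,-0.025],[0,0,-0.025],[0,0,-0.025],[0,0,-0.025],[0,0,-0.025],[0,0,-0.025],[0,0,-0.025],[0,0,-0.025]], claw=[1,1,1,1,1,1,1,1,1,1,1,1,1,1,1,1])

```text
time: 2.73
eef_pos: [0.5115, 0.0828, 0.1719]
tcp_rot: [[-0.983, 0.182, -0.0], [0.182, 0.983, 0.0], [0.0, 0.0, -1.0]]
force: [-0.0, 0.0, -0.3]
finger_gap: 0.999
grip_force: 0.0
```

```bash
python3 - <<'E'
from h import *
f=grab('wrist'); np.savez('w2.npz',**f); save('pics/w2.png',f);s=r.state(); print(s['time'],s['eef_pos'],s['force'])
E
```

```text
2.7833 [0.51209055 0.08250174 0.17251613] [ 0.55278146 -0.03089367 -0.63360964]
```

View pics/w2.png

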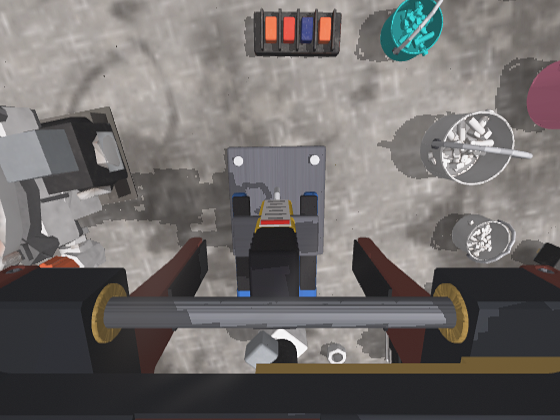

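The open fingers straddle the black grip, which is centred at about (276,255), with fingers at 205 and 355. The stand is square to the tool, so I'll close.

>>> arm_command(delta_pos=[[0,0,0],[0,0,0],[0,0,0],[0,0,0],[0,0,0],[0,0,0],[0,0,0],[0,0,0]], rot=[[0,0,0],[0,0,0],[0,0,0],[0,0,0],[0,0,0],[0,0,0],[0,0,0],[0,0,0]], claw=[0.5,0.3,0.2,0.2,0.2,0.2,0.2,0.2], force=35)

```text
time: 3.45
eef_pos: [0.5116, 0.0816, 0.1716]
tcp_rot: [[-0.983, 0.184, -0.0], [0.184, 0.983, -0.0], [0.0, -0.0, -1.0]]
force: [-0.1, -0.9, -0.5]
finger_gap: 0.43
grip_force: 0.0
```

```bash
python3 - <<'E'
from h import *
s=r.state(); print(s['time'],s['eef_pos'],s['force'],s['finger_gap'],s['grip_force'],s['tcp_rot'].round(4).tolist())
f=grab('wrist'); np.savez('w3.npz',**f)
w=dict(np.load('w2.npz')); w['P']=w['camera_matrix']@np.c_[w['R'],w['t']]
# big tin in wrist frame 2: rim centre approx, arch feet approx
print([plane(w,*p,.049).round(4) for p in((475,148),(437,144),(531,154))])
E
```

```text
3.45 [0.51161176 0.08157711 0.17161329] [-0.07898485 -0.86456576 -0.46793152] 0.4297622773145999 0.0 [[-0.9829, 0.1839, -0.0001], [0.1839, 0.9829, -0.0001], [0.0001, -0.0001, -1.0]]
[array([0.4905, 0.2764, 0.049 ]), array([0.4802, 0.241 , 0.049 ]), array([0.5059, 0.329 , 0.049 ])]
```

>>> arm_command(delta_pos=[[0,0,0],[0,0,0],[0,0,0],[0,0,0],[0,0,0],[0,0,0],[0,0,0]], rot=[[0,0,0],[0,0,0],[0,0,0],[0,0,0],[0,0,0],[0,0,0],[0,0,0]], claw=[0.2,0.2,0.2,0.2,0.2,0.2,0.2])

```text
time: 4.08
eef_pos: [0.5116, 0.0816, 0.1716]
tcp_rot: [[-0.983, 0.184, -0.0], [0.184, 0.983, -0.0], [0.0, -0.0, -1.0]]
force: [-0.6, -1.7, -0.6]
finger_gap: 0.27
grip_force: 35.0
```

```bash
python3 - <<'E'
from h import *
s=r.state(); print(s['time'],s['eef_pos'],s['force'],s['finger_gap'],s['grip_force'],s['tcp_rot'].round(4).tolist())
E
```

```text
4.0833 [0.51155192 0.08157391 0.17158644] [-0.55365408 -1.6506545  -0.60788225] 0.27024848988810024 34.99989867210388 [[-0.983, 0.1838, -0.0002], [0.1838, 0.983, -0.0002], [0.0001, -0.0002, -1.0]]
```

>>> arm_command(delta_pos=[[0,0,0.005],[0,0,0.01],[0,0,0.016],[0,0,0.018],[-0.015,0.003,0.018],[-0.03,0.006,0.018],[-0.045,0.009,0.018],[-0.06,0.012,0.018],[-0.08,0.015,0.02],[-0.08,0.015,0.05],[-0.08,0.015,0.08],[-0.08,0.03,0.1],[-0.08,0.06,0.1],[-0.081,0.09,0.1],[-0.081,0.12,0.1],[-0.081,0.15,0.1],[-0.081,0.18,0.1],[-0.081,0.205,0.1],[-0.081,0.22,0.1],[-0.081,0.22,0.1]], rot=[[0,0,0],[0,0,0],[0,0,0],[0,0,0],[0,0,0],[0,0,0],[0,0,0],[0,0,0],[0,0,0],[0,0,0],[0,0,0],[0,0,-0.02],[0,0,-0.04],[0,0,-0.06],[0,0,-0.08],[0,0,-0.1],[0,0,-0.11],[0,0,-0.11],[0,0,-0.11],[0,0,-0.11]], claw=[0.2,0.2,0.2,0.2,0.2,0.2,0.2,0.2,0.2,0.2,0.2,0.2,0.2,0.2,0.2,0.2,0.2,0.2,0.2,0.2])

```text
time: 5.75
eef_pos: [0.4306, 0.3047, 0.2719]
tcp_rot: [[-0.958, 0.288, 0.001], [0.288, 0.958, 0.002], [-0.0, 0.002, -1.0]]
force: [0.2, -0.6, -2.3]
finger_gap: 0.273
grip_force: 35.0
```

>>> arm_command(delta_pos=[[0,0,-0.01],[0,0,-0.025],[0,0,-0.04],[0,0,-0.055],[0,0,-0.064],[0,0,-0.064],[0,0,-0.064],[0,0,-0.064]], rot=[[0,0,0],[0,0,0],[0,0,0],[0,0,0],[0,0,0],[0,0,0],[0,0,0],[0,0,0]], claw=[0.2,0.2,0.2,0.2,0.2,0.2,0.2,0.2])

```text
time: 6.42
eef_pos: [0.4311, 0.3014, 0.2082]
tcp_rot: [[-0.957, 0.291, 0.001], [0.291, 0.957, 0.0], [-0.001, 0.0, -1.0]]
force: [0.3, 0.4, -2.1]
finger_gap: 0.275
grip_force: 35.0
```

```bash
python3 - <<'E'
from h import *
s=r.state(); print(s['time'],s['eef_pos'],s['force'],s['finger_gap'],s['grip_force'],s['tcp_rot'].round(4).tolist())
a=grab('scene');b=grab('wrist');c=grab('top')
np.savez('s4.npz',**a);np.savez('w4.npz',**b);np.savez('t4.npz',**c)
A=cv2.resize(a['color'][150:270,160:280],(480,480),interpolation=cv2.INTER_CUBIC)
B=cv2.resize(b['color'][60:280,180:340],(320,440),interpolation=cv2.INTER_CUBIC)
o=np.zeros((480,800,3),np.uint8);o[:,:480]=A;o[:440,480:]=B
cv2.imwrite('pics/p4.png',o[:,:,::-1])
p=s['eef_pos']+[0,0,-.1456]
print('pred seat px',proj(a,p),proj(b,p),'bail px',proj(a,[.493,.283,.089]),proj(b,[.493,.283,.089]))
E
```

```text
6.4167 [0.43114672 0.30140479 0.2082397 ] [ 0.32623117  0.43513011 -2.05034089] 0.2747828648656101 34.99949634075165 [[-0.9567, 0.291, 0.0009], [0.291, 0.9567, 0.0002], [-0.0008, 0.0005, -1.0]]
pred seat px [197.40231492 228.34391282] [278.53658703 199.49187777] bail px [222.73732139 213.34765404] [278.80304728 265.14004982]
```

View pics/p4.png

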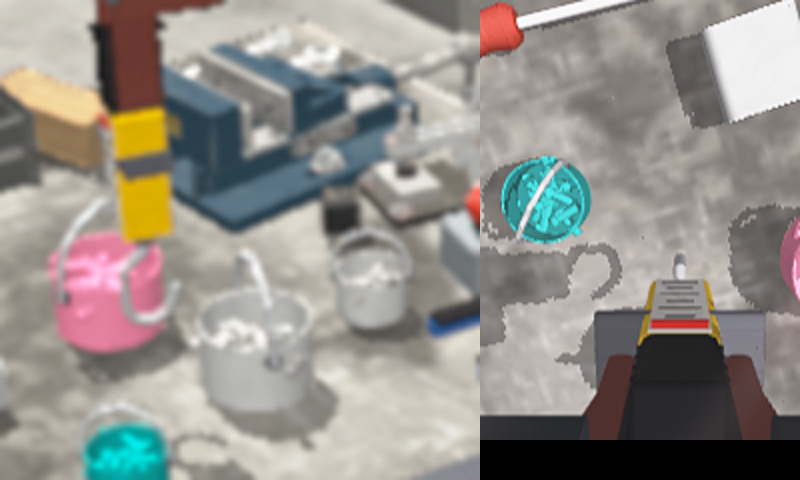

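The scene crop shows the hook's inside bottom at crop (150,311), against (150,313) predicted. The bail peak is at (248,252), against (251,253) predicted. The hook is aligned and its tip is below wire height, so I'll advance.

>>> arm_command(delta_pos=[[0.008,-0.0024,-0.001],[0.016,-0.0048,-0.0015],[0.024,-0.0072,-0.0015],[0.032,-0.0096,-0.0015],[0.04,-0.012,-0.0015],[0.046,-0.0137,-0.0015],[0.052,-0.0155,-0.0015],[0.057,-0.017,-0.0015],[0.061,-0.0182,-0.0015],[0.061,-0.0182,-0.0015],[0.061,-0.0182,-0.0015]], rot=[[0,0,0],[0,0,0],[0,0,0],[0,0,0],[0,0,0],[0,0,0],[0,0,0],[0,0,0],[0,0,0],[0,0,0],[0,0,0]], claw=[0.2,0.2,0.2,0.2,0.2,0.2,0.2,0.2,0.2,0.2,0.2])

```text
time: 7.48
eef_pos: [0.4916, 0.2834, 0.2061]
tcp_rot: [[-0.957, 0.291, -0.0], [0.291, 0.957, -0.0], [0.0, -0.0, -1.0]]
force: [0.1, -0.2, -1.9]
finger_gap: 0.274
grip_force: 35.0
```

```bash
python3 - <<'E'
from h import *
s=r.state(); print(s['time'],s['eef_pos'],s['force'],s['finger_gap'])
a=grab('scene');b=grab('wrist');np.savez('s5.npz',**a)
A=cv2.resize(a['color'][160:260,180:280],(600,600),interpolation=cv2.INTER_CUBIC)
cv2.imwrite('pics/p5.png',A[:,:,::-1])
p=s['eef_pos']+[0,0,-.1456]; print((proj(a,p)-[180,160])*6)
E
```

```text
7.4833 [0.49161794 0.28336942 0.20605336] [ 0.08288672 -0.23287614 -1.92161215] 0.27353176798968243
[256.17163663 381.44707589]
```

View pics/p5.png

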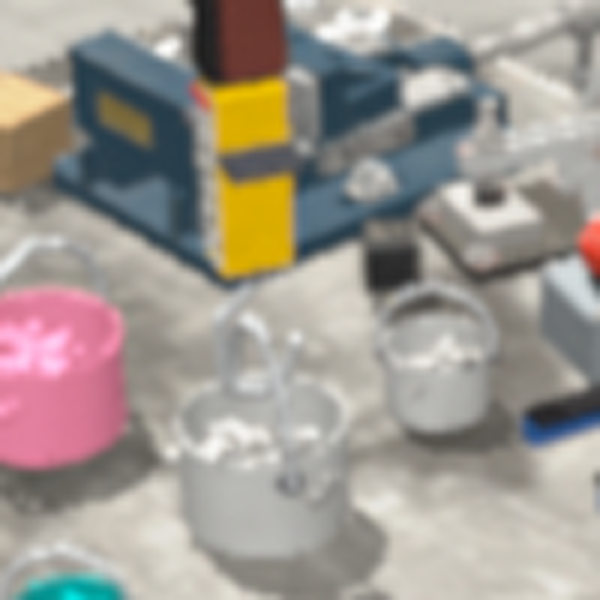

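The picture shows the wire inside the hook, with the tip at (295,340) beyond the handle and the back at (225,330) behind it. I'll raise slowly and watch the force.

>>> arm_command(delta_pos=[[0,0,0.005],[0,0,0.01],[0,0,0.015],[0,0,0.02],[0,0,0.024],[0,0,0.027],[0,0,0.03],[0,0,0.033],[0,0,0.036],[0,0,0.039],[0,0,0.042],[0,0,0.044],[0,0,0.044],[0,0,0.044],[0,0,0.044]], rot=[[0,0,0],[0,0,0],[0,0,0],[0,0,0],[0,0,0],[0,0,0],[0,0,0],[0,0,0],[0,0,0],[0,0,0],[0,0,0],[0,0,0],[0,0,0],[0,0,0],[0,0,0]], claw=[0.2,0.2,0.2,0.2,0.2,0.2,0.2,0.2,0.2,0.2,0.2,0.2,0.2,0.2,0.2])

```text
time: 8.83
eef_pos: [0.4916, 0.2834, 0.25]
tcp_rot: [[-0.957, 0.291, -0.0], [0.291, 0.957, -0.0], [0.0, -0.0, -1.0]]
force: [0.7, 0.1, -4.0]
finger_gap: 0.268
grip_force: 35.0
```

>>> arm_command(delta_pos=[[0,0,0.002],[0,0,0.004],[0,0,0.006],[0,0,0.008],[0,0,0.008],[0,0,0.008],[0,0,0.008]], rot=[[0,0,0],[0,0,0],[0,0,0],[0,0,0],[0,0,0],[0,0,0],[0,0,0]], claw=[0.2,0.2,0.2,0.2,0.2,0.2,0.2])

```text
time: 9.42
eef_pos: [0.4915, 0.2833, 0.258]
tcp_rot: [[-0.957, 0.291, -0.0], [0.291, 0.957, -0.0], [0.0, -0.0, -1.0]]
force: [0.3, -1.2, -5.3]
finger_gap: 0.272
grip_force: 35.0
```

```bash
cat > lift.py <<'E'
from h import *
F=[]
for i in range(4):
    a=grab('scene'); s=r.state(); F.append(s['force'][2])
ref=np.load('s5.npz')['color']
up=lambda c:cv2.resize(c,None,fx=4,fy=4,interpolation=cv2.INTER_CUBIC)
T=up(ref[231:253,210:239]); I=up(a['color'][215:260,204:245])   # tin body
m=cv2.matchTemplate(I,T,cv2.TM_CCOEFF_NORMED); _,v,_,p=cv2.minMaxLoc(m)
P0=proj(a,[.49,.283,.02]);P1=proj(a,[.49,.283,.03])
dpx=np.array(p)/4-[6,16]
f=-np.mean(F)-1.95
print('t',s['time'],'z',s['eef_pos'][2],'F',f.round(2),np.round(F,1),'stretch',((f-.15)/110).round(4),'rise',(s['eef_pos'][2]-.2321),'match',round(v,3),'shift',dpx,'lift mm by image',dpx[1]/(P1-P0)[1]*10)
E
python3 lift.py
```

```text
t 9.6167 z 0.2579910098678335 F 3.7 [-6.  -5.3 -5.6 -5.6] stretch 0.0323 rise 0.02589100986783352 match 0.962 shift [0. 0.] lift mm by image -0.0
```

>>> arm_command(delta_pos=[[0,0,0.002],[0,0,0.004],[0,0,0.006],[0,0,0.008],[0,0,0.008],[0,0,0.008],[0,0,0.008]], rot=[[0,0,0],[0,0,0],[0,0,0],[0,0,0],[0,0,0],[0,0,0],[0,0,0]], claw=[0.2,0.2,0.2,0.2,0.2,0.2,0.2])

```text
time: 10.2
eef_pos: [0.4917, 0.2836, 0.2662]
tcp_rot: [[-0.957, 0.291, 0.0], [0.291, 0.957, 0.0], [-0.0, 0.0, -1.0]]
force: [1.0, -0.1, -6.1]
finger_gap: 0.274
grip_force: 35.0
```

```bash
python3 lift.py
```

```text
t 10.4 z 0.2660805886789621 F 4.12 [-6.  -6.3 -5.6 -6.3] stretch 0.036 rise 0.033980588678962115 match 0.939 shift [0. 0.] lift mm by image -0.0
```

>>> arm_command(delta_pos=[[0,0,0.002],[0,0,0.004],[0,0,0.006],[0,0,0.008],[0,0,0.008],[0,0,0.008],[0,0,0.008]], rot=[[0,0,0],[0,0,0],[0,0,0],[0,0,0],[0,0,0],[0,0,0],[0,0,0]], claw=[0.2,0.2,0.2,0.2,0.2,0.2,0.2])

```text
time: 10.98
eef_pos: [0.4915, 0.2834, 0.2741]
tcp_rot: [[-0.957, 0.291, -0.0], [0.291, 0.957, -0.0], [0.0, -0.0, -1.0]]
force: [0.5, -0.1, -6.5]
finger_gap: 0.274
grip_force: 35.0
```

```bash
python3 lift.py
```

```text
t 11.1833 z 0.2740296012927738 F 5.08 [-6.7 -6.9 -6.8 -7.8] stretch 0.0448 rise 0.041929601292773816 match 0.946 shift [-0.25 -0.25] lift mm by image 0.7383742540504535
```

>>> arm_command(delta_pos=[[0,0,0.002],[0,0,0.004],[0,0,0.006],[0,0,0.008],[0,0,0.008],[0,0,0.008],[0,0,0.008]], rot=[[0,0,0],[0,0,0],[0,0,0],[0,0,0],[0,0,0],[0,0,0],[0,0,0]], claw=[0.2,0.2,0.2,0.2,0.2,0.2,0.2])

```text
time: 11.77
eef_pos: [0.4916, 0.2834, 0.2821]
tcp_rot: [[-0.957, 0.291, -0.0], [0.291, 0.957, -0.0], [0.0, -0.0, -1.0]]
force: [0.6, 0.1, -7.3]
finger_gap: 0.273
grip_force: 35.0
```

```bash
python3 lift.py
```

```text
t 11.9667 z 0.2819908976653254 F 5.72 [-7.6 -7.3 -7.9 -8. ] stretch 0.0507 rise 0.04989089766532542 match 0.941 shift [-0.25 -1.25] lift mm by image 3.6918712702522685
```

>>> arm_command(delta_pos=[[0,0,0.002],[0,0,0.004],[0,0,0.006],[0,0,0.008],[0,0,0.008],[0,0,0.008],[0,0,0.008]], rot=[[0,0,0],[0,0,0],[0,0,0],[0,0,0],[0,0,0],[0,0,0],[0,0,0]], claw=[0.2,0.2,0.2,0.2,0.2,0.2,0.2])

```text
time: 12.55
eef_pos: [0.4916, 0.2834, 0.2901]
tcp_rot: [[-0.957, 0.291, 0.0], [0.291, 0.957, -0.0], [-0.0, -0.0, -1.0]]
force: [-0.4, -0.7, -8.3]
finger_gap: 0.272
grip_force: 35.0
```

```bash
python3 lift.py
```

```text
t 12.75 z 0.289979212648331 F 5.78 [-7.9 -7.2 -7.6 -8.1] stretch 0.0512 rise 0.057879212648330985 match 0.92 shift [-0.5 -4. ] lift mm by image 11.813988064807257
```

>>> arm_command(delta_pos=[[0,0,0.001],[0,0,0.002],[0,0,0.003],[0,0,0.003],[0,0,0.003],[0,0,0.003],[0,0,0.003],[0,0,0.003],[0,0,0.003],[0,0,0.003],[0,0,0.003],[0,0,0.003],[0,0,0.003],[0,0,0.003],[0,0,0.003],[0,0,0.003],[0,0,0.003],[0,0,0.003],[0,0,0.003],[0,0,0.003]], rot=[[0,0,0],[0,0,0],[0,0,0],[0,0,0],[0,0,0],[0,0,0],[0,0,0],[0,0,0],[0,0,0],[0,0,0],[0,0,0],[0,0,0],[0,0,0],[0,0,0],[0,0,0],[0,0,0],[0,0,0],[0,0,0],[0,0,0],[0,0,0]], claw=[0.2,0.2,0.2,0.2,0.2,0.2,0.2,0.2,0.2,0.2,0.2,0.2,0.2,0.2,0.2,0.2,0.2,0.2,0.2,0.2])

```text
time: 14.42
eef_pos: [0.4916, 0.2834, 0.2931]
tcp_rot: [[-0.957, 0.291, -0.0], [0.291, 0.957, -0.0], [0.0, -0.0, -1.0]]
force: [-0.1, -0.3, -7.5]
finger_gap: 0.275
grip_force: 35.0
```

```bash
python3 lift.py
```

```text
t 14.6167 z 0.29312863254497135 F 6.06 [-7.7 -8.5 -7.4 -8.5] stretch 0.0537 rise 0.061028632544971345 match 0.92 shift [-0.5  -5.25] lift mm by image 15.505859335059526
```

>>> arm_command(delta_pos=[[0,0,0],[0,0,0],[0,0,0],[0,0,0],[0,0,0],[0,0,0],[0,0,0],[0,0,0],[0,0,0],[0,0,0],[0,0,0],[0,0,0],[0,0,0],[0,0,0]], rot=[[0,0,0],[0,0,0],[0,0,0],[0,0,0],[0,0,0],[0,0,0],[0,0,0],[0,0,0],[0,0,0],[0,0,0],[0,0,0],[0,0,0],[0,0,0],[0,0,0]], claw=[0.2,0.2,0.2,0.2,0.2,0.2,0.2,0.2,0.2,0.2,0.2,0.2,0.2,0.2])

```text
time: 15.78
eef_pos: [0.4916, 0.2835, 0.2931]
tcp_rot: [[-0.957, 0.291, -0.0], [0.291, 0.957, -0.0], [0.0, -0.0, -1.0]]
force: [0.6, -0.2, -7.9]
finger_gap: 0.27
grip_force: 35.0
```

```bash
python3 lift.py
```

```text
t 15.9833 z 0.29311736553437834 F 5.28 [-7.4 -6.5 -7.6 -7.4] stretch 0.0466 rise 0.06101736553437834 match 0.919 shift [-0.5  -5.25] lift mm by image 15.505859335059526
```

>>> arm_command(delta_pos=[[0,0,-0.0015],[0,0,-0.003],[0,0,-0.0045],[0,0,-0.006],[0,0,-0.0075],[0,0,-0.009],[0,0,-0.0105],[0,0,-0.012],[0,0,-0.0135],[0,0,-0.015],[0,0,-0.0165],[0,0,-0.018],[0,0,-0.0195],[0,0,-0.021],[0,0,-0.024],[0,0,-0.027],[0,0,-0.03],[0,0,-0.033],[0,0,-0.036],[0,0,-0.036]], rot=[[0,0,0],[0,0,0],[0,0,0],[0,0,0],[0,0,0],[0,0,0],[0,0,0],[0,0,0],[0,0,0],[0,0,0],[0,0,0],[0,0,0],[0,0,0],[0,0,0],[0,0,0],[0,0,0],[0,0,0],[0,0,0],[0,0,0],[0,0,0]], claw=[0.2,0.2,0.2,0.2,0.2,0.2,0.2,0.2,0.2,0.2,0.2,0.2,0.2,0.2,0.2,0.2,0.2,0.2,0.2,0.2])

```text
time: 17.65
eef_pos: [0.4915, 0.2834, 0.2566]
tcp_rot: [[-0.957, 0.291, -0.0], [0.291, 0.957, -0.0], [0.0, -0.0, -1.0]]
force: [0.2, 0.3, -4.5]
finger_gap: 0.271
grip_force: 35.0
```

>>> arm_command(delta_pos=[[0,0,-0.004],[0,0,-0.008],[0,0,-0.012],[0,0,-0.016],[0,0,-0.02],[0,0,-0.024],[0,0,-0.028],[0,0,-0.032],[0,0,-0.036],[0,0,-0.04],[0,0,-0.044],[0,0,-0.048],[0,0,-0.051],[0,0,-0.051],[0,0,-0.051],[0,0,-0.051],[0,0,-0.051],[0,0,-0.051]], rot=[[0,0,0],[0,0,0],[0,0,0],[0,0,0],[0,0,0],[0,0,0],[0,0,0],[0,0,0],[0,0,0],[0,0,0],[0,0,0],[0,0,0],[0,0,0],[0,0,0],[0,0,0],[0,0,0],[0,0,0],[0,0,0]], claw=[0.2,0.2,0.2,0.2,0.2,0.2,0.2,0.2,0.2,0.2,0.2,0.2,0.2,0.2,0.2,0.2,0.2,0.2])

```text
time: 19.15
eef_pos: [0.4918, 0.2835, 0.2064]
tcp_rot: [[-0.957, 0.291, 0.0], [0.291, 0.957, 0.0], [-0.0, 0.0, -1.0]]
force: [-1.4, 0.2, -2.6]
finger_gap: 0.273
grip_force: 35.0
```

```bash
python3 lift.py; python3 - <<'E'
from h import *
a=grab('scene');r0=np.load('s5.npz')['color']
A=[cv2.resize(c[180:260,195:255],(390,520),interpolation=cv2.INTER_CUBIC) for c in(r0,a['color'])]
cv2.imwrite('pics/p6.png',np.hstack(A)[:,:,::-1])
E
```

```text
t 19.35 z 0.20623267177086252 F 0.32 [-2.6 -2.4 -1.6 -2.5] stretch 0.0015 rise -0.025867328229137482 match 0.941 shift [-0.25 -0.75] lift mm by image 2.2151227621513607
```

View pics/p6.png

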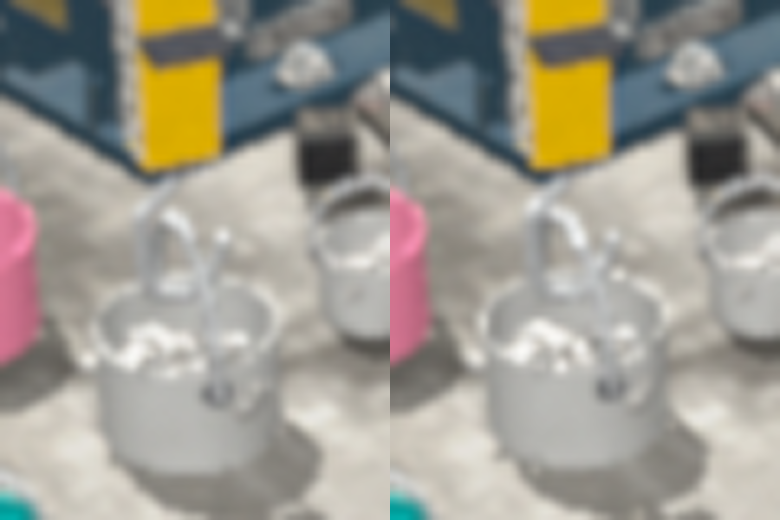

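The before and after crops show the tin standing again, displaced only about 0.5 px, with the hook slack around the wire as before. I'll back out and return to the front of the fork.

>>> arm_command(delta_pos=[[-0.006,0.0018,0],[-0.012,0.0036,0],[-0.02,0.006,0],[-0.028,0.0084,0],[-0.036,0.0107,0],[-0.044,0.0131,0],[-0.052,0.0155,0],[-0.061,0.0182,0],[-0.061,0.0182,0],[-0.061,0.0182,0]], rot=[[0,0,0],[0,0,0],[0,0,0],[0,0,0],[0,0,0],[0,0,0],[0,0,0],[0,0,0],[0,0,0],[0,0,0]], claw=[0.2,0.2,0.2,0.2,0.2,0.2,0.2,0.2,0.2,0.2])

```text
time: 20.23
eef_pos: [0.4301, 0.3019, 0.2062]
tcp_rot: [[-0.957, 0.29, 0.0], [0.29, 0.957, -0.0], [-0.0, -0.0, -1.0]]
force: [0.3, -0.7, -2.9]
finger_gap: 0.272
grip_force: 35.0
```

>>> arm_command(delta_pos=[[0,0,0.02],[0,0,0.04],[0,0,0.06],[0,-0.02,0.066],[0,-0.05,0.066],[0,-0.08,0.066],[0,-0.11,0.066],[0,-0.14,0.066],[0,-0.17,0.066],[0,-0.195,0.066],[0,-0.205,0.066],[0,-0.205,0.05],[0,-0.205,0.03],[0,-0.205,0.01],[0,-0.205,-0.01],[0,-0.205,-0.017],[0,-0.205,-0.017],[0,-0.205,-0.017],[0,-0.205,-0.017]], rot=[[0,0,0],[0,0,0],[0,0,0],[0,0,0.02],[0,0,0.04],[0,0,0.06],[0,0,0.08],[0,0,0.1],[0,0,0.11],[0,0,0.11],[0,0,0.11],[0,0,0.11],[0,0,0.11],[0,0,0.11],[0,0,0.11],[0,0,0.11],[0,0,0.11],[0,0,0.11],[0,0,0.11]], claw=[0.2,0.2,0.2,0.2,0.2,0.2,0.2,0.2,0.2,0.2,0.2,0.2,0.2,0.2,0.2,0.2,0.2,0.2,0.2])

```text
time: 21.82
eef_pos: [0.4317, 0.0969, 0.1902]
tcp_rot: [[-0.983, 0.184, 0.002], [0.184, 0.983, 0.0], [-0.002, 0.0, -1.0]]
force: [-0.7, -0.0, -2.5]
finger_gap: 0.274
grip_force: 35.0
```

```bash
python3 - <<'E'
from h import *
a=grab('scene'); s=r.state(); np.savez('s7.npz',**a)
print(s['time'],s['eef_pos'],s['force'].round(2),s['tcp_rot'].round(4).tolist(), s['eef_pos']-[.5116,.0816,.1716])
# tin drift in top view against start
t=grab('top');t0=np.load('top0.npz')['color']
up=lambda c:cv2.resize(c,None,fx=4,fy=4,interpolation=cv2.INTER_CUBIC)
m=cv2.matchTemplate(up(t['color'][215:270,190:250]),up(t0[223:262,200:240]),cv2.TM_CCOEFF_NORMED);_,v,_,p=cv2.minMaxLoc(m)
print('tin shift px',np.array(p)/4-[10,8],v)
E
```

```text
21.8667 [0.43179063 0.09683346 0.19029904] [ 0.11 -0.47 -1.87] [[-0.983, 0.1836, 0.0023], [0.1836, 0.983, 0.0001], [-0.0023, 0.0005, -1.0]] [-0.07980937  0.01523346  0.01869904]
tin shift px [-1.   -0.25] 0.967270016670227
```

>>> arm_command(delta_pos=[[0.012,-0.0023,0],[0.024,-0.0045,0],[0.036,-0.0068,0],[0.048,-0.009,0],[0.06,-0.0113,0],[0.07,-0.0132,0],[0.078,-0.0147,0],[0.081,-0.0152,0],[0.081,-0.0152,0],[0.081,-0.0152,-0.003],[0.081,-0.0152,-0.006],[0.081,-0.0152,-0.009],[0.081,-0.0152,-0.012],[0.081,-0.0152,-0.014],[0.081,-0.0152,-0.016],[0.081,-0.0152,-0.0175],[0.081,-0.0152,-0.0185],[0.081,-0.0152,-0.0185],[0.081,-0.0152,-0.0185]], rot=[[0,0,0],[0,0,0],[0,0,0],[0,0,0],[0,0,0],[0,0,0],[0,0,0],[0,0,0],[0,0,0],[0,0,0],[0,0,0],[0,0,0],[0,0,0],[0,0,0],[0,0,0],[0,0,0],[0,0,0],[0,0,0],[0,0,0]], claw=[0.2,0.2,0.2,0.2,0.2,0.2,0.2,0.2,0.2,0.2,0.2,0.2,0.2,0.2,0.2,0.2,0.2,0.2,0.2])

```text
time: 23.5
eef_pos: [0.5114, 0.0815, 0.1715]
tcp_rot: [[-0.983, 0.184, 0.0], [0.184, 0.983, -0.0], [-0.0, -0.0, -1.0]]
force: [-3.5, -1.0, 5.4]
finger_gap: 0.269
grip_force: 35.0
```

>>> arm_command(delta_pos=[[0,0,0.0005],[0,0,0.0005],[0,0,0.0005],[0,0,0.0005],[0,0,0.0005],[0,0,0.0005],[0,0,0.0005],[0,0,0.0005],[0,0,0.0005],[0,0,0.0005]], rot=[[0,0,0],[0,0,0],[0,0,0],[0,0,0],[0,0,0],[0,0,0],[0,0,0],[0,0,0],[0,0,0],[0,0,0]], claw=[0.27,0.3,0.4,0.5,0.6,0.8,0.9,0.95,0.95,0.95])

```text
time: 24.33
eef_pos: [0.5116, 0.0814, 0.1711]
tcp_rot: [[-0.983, 0.184, -0.0], [0.184, 0.983, -0.0], [-0.0, -0.0, -1.0]]
force: [0.6, -0.2, -0.4]
finger_gap: 0.864
grip_force: 0.0
```

```bash
python3 - <<'E'
from h import *
a=grab('scene');w=grab('wrist'); s=r.state(); print(s['time'],s['force'],s['finger_gap'])
s0=np.load('scene0.npz')['color']; w2=np.load('w2.npz')['color']
A=[cv2.resize(c[185:285,265:325],(330,550),interpolation=cv2.INTER_CUBIC) for c in(s0,a['color'])]
cv2.imwrite('pics/p8.png',np.hstack(A)[:,:,::-1])
def red(c):
    h=cv2.cvtColor(c,cv2.COLOR_RGB2HSV); m=((h[...,0]<6)|(h[...,0]>174))&(h[...,1]>150)&(h[...,2]>100); m[:200]=0;m[260:]=0;m[:,:240]=0;m[:,320:]=0
    y,x=np.nonzero(m); return x.mean(),y.mean(),len(x)
print(red(w2),red(w['color']))
E
```

```text
24.4333 [ 0.1808015   0.56534664 -0.78053514] 0.9343259515478513
(np.float64(275.0373831775701), np.float64(221.57009345794393), 107) (np.float64(279.6588235294118), np.float64(221.9764705882353), 85)
```

View pics/p8.png

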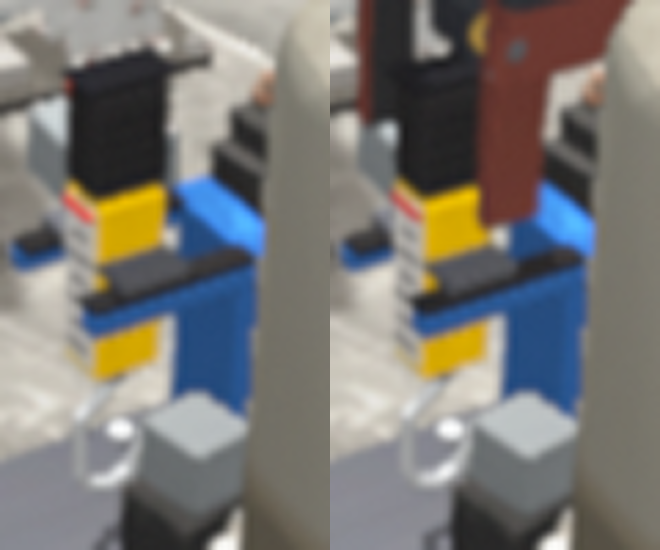

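The before and after crops match: the collar rests on both prongs, upright with the pointer at the top. I'll withdraw straight up.

>>> arm_command(delta_pos=[[0,0,0],[0,0,0.01],[0,0,0.03],[0,0,0.05],[0,0,0.08],[0,0,0.11],[0,0,0.14],[0,0,0.14],[0,0,0.14],[0,0,0.14],[0,0,0.14],[0,0,0.14]], rot=[[0,0,0],[0,0,0],[0,0,0],[0,0,0],[0,0,0],[0,0,0],[0,0,0],[0,0,0],[0,0,0],[0,0,0],[0,0,0],[0,0,0]], claw=[1,1,1,1,1,1,1,1,1,1,1,1])

```text
time: 25.43
eef_pos: [0.5106, 0.0814, 0.3097]
tcp_rot: [[-0.983, 0.184, -0.003], [0.184, 0.983, -0.0], [0.003, -0.001, -1.0]]
force: [-0.5, 0.1, -0.2]
finger_gap: 1.0
grip_force: 0.0
```

```bash
python3 - <<'E'
from h import *
a=grab('scene')['color'];s0=np.load('scene0.npz')['color']
m=cv2.matchTemplate(a[180:290,265:325],s0[190:275,277:305],cv2.TM_CCOEFF_NORMED);_,v,_,p=cv2.minMaxLoc(m);print(np.array(p)-[12,10],v)
if v>.9: print(r.sign_off())
E
```

```text
[0 0] 0.9921199679374695
the job is handed in; nothing more can be done
None
```

I weighed the tin at about 5.7 N (roughly 0.58 kg), holding it about 1.5 cm clear of the table for over three seconds, then set it down upright about 2 mm from where it stood, hung the scale back in its fork, and handed the job in (no verdict was returned).

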